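# Stand the painter's hand rest over the wet coaster

### The job

Stand the hand rest, which lies on its side, up on its feet on the free table and let go; then take it again another way and set it gently over the wet coaster, both feet of the short leg on the wooden riser block and the long leg's foot on the table beyond the coaster, level, with the coaster under its middle. When it stands free, press lightly (a few newtons) on the deck over the short leg's left foot, then over its right foot, to feel that it does not rock, and leave it so. Never touch the coaster, leave the two paint pots near it alone, and never bang or press the rest down hard (60 N).

Things in the scene. Friction and masses are not known exactly. Their poses are not given: they have to be found in the camera images.
- rest: Cast aluminium hand rest, a small bridge, 0.3-0.6 kg. x runs along it from short leg to long leg, z up in use, y to the left looking along x. Origin: mid-length, mid-width, level with the long leg's sole. Deck 176 (x) by 50 (y), from z = 62 to its flat top at 74 mm. At the start it lies on its -y side, +y up. Standing on bare table it leans steadily 0.086 rad to its short leg.
- long_foot (a point): Centre of the sole of the long leg, at x = +81, z = 0 mm of the rest. This leg is a plate 14 mm thick (x) and 50 mm wide (y), full width from the deck at z = 62 down to z = 12 mm, then one central foot 14 by 18 mm.
- foot_left (a point): Centre of the sole of the short leg's left foot, at x = -81, y = +19, z = 14 mm of the rest. The short leg is a plate 14 mm thick (x) and 50 mm wide (y), full width from the deck down to z = 26 mm, then two feet 14 (x) by 12 (y) mm; it is 14 mm shorter than the long leg.
- foot_right (a point): The same for the short leg's right foot, at x = -81, y = -19, z = 14 mm of the rest.
- riser: Wooden riser block fixed to the table, 30 (x) by 56 (y) by 14 mm high. Origin at the centre of its underside; its x axis points level towards the coaster.
- coaster: Round wooden coaster with a wet enamel rosette, 94 mm across, 13 mm high, loose, lying on the table; its centre is about 81 mm from the riser's centre along the riser's x axis. Origin at the centre of its underside. Not to be touched.
- table: White work table, top at z = 0; origin at the middle of its top.
- pot_a: Small lidded paint pot, bystander, 35 mm across, 38 mm high, origin at the centre of its underside.
- pot_b: Second paint pot like the other, bystander.
There are look-alikes about, which are no part of the job. Of the things that look like the rest, take the one that is farthest from the robot's base at the start.

How it is judged:
On the way, in this order (a step that is already met when the one before it is completed fails the run):
1. the rest stands on its feet on the bare table, let go (angle between rest's own z axis and vertical below 0.15 rad and contact force between the fingers and rest below 0.1 N and contact force between rest and table above 1 N and contact force between rest and riser below 0.1 N and linear speed of rest below 0.02 m/s), for 0.2 s.
2. the rest stands level and free across the coaster, short leg on the riser (angle between rest's own z axis and vertical below 0.03 rad and contact force between the fingers and rest below 0.1 N and contact force between rest and riser above 0.3 N and contact force between rest and table above 0.3 N and horizontal distance between rest and coaster below 0.03 m), for 0.3 s.
3. the corner at its +y side of the short-leg end is pressed with over 2 N and the rest stays level (contact force between the fingers and rest above 2 N and angle between rest's own z axis and vertical below 0.03 rad and x of the grasp point in the frame of rest below -0.05 m and z of the grasp point in the frame of rest above 0.074 m and y of the grasp point in the frame of rest above 0.006 m), for 0.1 s.
4. then the corner at its -y side of that end is pressed likewise (contact force between the fingers and rest above 2 N and angle between rest's own z axis and vertical below 0.03 rad and x of the grasp point in the frame of rest below -0.05 m and z of the grasp point in the frame of rest above 0.074 m and y of the grasp point in the frame of rest below -0.006 m), for 0.1 s.
At the end, for the whole second after the job is handed in: The rest stands at rest and level (within 0.03 rad), bearing on both the riser and the table, its middle within 30 mm of the coaster's centre and its length within 0.25 rad of the riser's x axis (angle between rest's own z axis and vertical below 0.03 rad and contact force between rest and riser above 0.3 N and contact force between rest and table above 0.3 N and horizontal distance between rest and coaster below 0.03 m and angle between the x axis of rest and the x axis of riser, either way round below 0.25 rad and linear speed of rest below 0.01 m/s and angular speed of rest below 0.1 rad/s); the robot touches nothing.
It fails at once if the coaster is touched (contact force between any of the arm, the fingers, rest and coaster above 0.2 N).
It fails at once if the coaster or a pot is shifted by over 8 mm (distance of any of coaster, pot_a, pot_b from where it was at the start of the episode above 0.008 m).
It fails at once if the rest is banged or pressed down with over 60 N (contact force between rest and table above 60 N or contact force between rest and riser above 60 N).
It also fails if it takes over 72 s, if anything falls off the work surface, if the arm or the gripper's body presses on something with over 40 N, if the wrist force passes 120 N, or if a joint passes its speed limit or range.

### The arm

A 7-joint arm with a two-finger parallel gripper is mounted at the origin on the work surface. World frame = base frame: x ahead of the robot, y to its left, z up, the work surface at z = 0. Lengths are in m, angles in rad, forces in N, time in s.
With the tool pointing down it reaches from about 0.425 to 1.025 m from the base axis. Payload 9.4 kg.
Tool frame: the origin (TCP) lies midway between the tips of the shut fingers; the grasp point (between the pads) lies 19 mm behind it (manip.grip_point_offset is the distance from the TCP to the grasp point, in m); y points along the fingers, z is the direction in which the jaws open and shut, and the axes are right-handed (so a half turn about y gives the same grasp; the last joint's range is limited). The gripper opens to 93 mm and grips with 3 to 60 N. Pads are 15 mm wide; open, the fingers measure 128 mm over their backs; the gripper's body (75 mm by 188 mm) begins 65 mm behind the grasp point.
Start: joints at [1.106, 0.599, -0.003, 1.599, 0.002, 0.943, -0.08], TCP at [0.274, -0.671, 0.219] pointing down, gripper open.
Joint ranges: [-2.57, 2.57], [-0.35, 1.97], [-1.29, 1.29], [0.11, 2.56], [-1.05, 4.19], [0.11, 1.86], [-2.63, 2.63]. Speed limits (rad/s): [2.22, 2.22, 3.01, 3.01, 3.14, 3.14, 3.14].

### API

Orientations are given as a unit quaternion [x, y, z, w].
In Python, from plant import manip gives the robot as it stands.
- The arm moves only by the tool servo_tool, never from a script. Its argument "targets" is a list of rows, each a list of 6 numbers: the shift along the tool's x, y, z in m, then the turn, a rotation vector about the tool's x, y, z in degrees. In form: [[dx, dy, dz, wx, wy, wz], ...]. A call has 1 to 12 rows; each row shifts and turns the commanded pose from where the row before left it, along the tool's axes as they then stand; what a row does not reach is not made up. A row lasts 1/10 s, in which the tool goes at most 50 mm and 8.59 degrees, less where a joint would pass 70% of its speed; a pose out of reach is approached as far as the arm can. A call is refused whole if a number of a shift passes 0.05 or a number of a turn 8.59, either way. A call with a gripper value outside its range is refused whole. "jaw" is the opening, from 0 (shut) to 1 (fully open), set as the call begins (left out, the last holds). The fingers move at their own pace and stop on an object; the grip force is fixed at half the most. Time passes only in rows, so rows that do not move let the fingers close. It gives the time, the measured TCP pose, the force and the opening at its end, in the units of the state.
- manip.sense(): the state, without advancing time (a new reading comes with each control period).
- manip.get_image(name): name is "scene" or "top"; returns the picture (400x640x3 uint8, blue, green, red); there is no depth.
- manip.camera_params(name): a dict with "camera_matrix" (3x3 intrinsics, pixels), "R" (3x3) and "t" (3): a world point X has camera coordinates R X + t. Camera axes: x right, y down, z forward; pixel columns grow to the right and rows downward; lengths in m; the calibration is good to about 2 mm. A picture is of the moment at which its call begins. camera_params takes no time and is no camera call.
- manip.hand_in(): hands the job in, once; it reports no verdict.
Trained networks look in the newest picture that a camera, given by its name, has taken for a name from the list of things; names that differ only in an ending like _2 or _b are one class to them, and where a whole thing is asked for, a point or a joint stands for the part that bears it (a point fixed in the world has none). Each returns a list of dicts, best first, with "confidence" (0 to 1); they miss things now and then, are a little off and sometimes report something else, mostly with a low value. They report only what shows in the picture. A call takes as long as a camera call. They do not tell look-alikes from the thing itself.
- manip.regions_of(camera, query): "region" (400x640 bool, what is visible of it) and "location" ([column, row] in pixels, amid what is visible of it).
- manip.mark_of(camera, query): "location" ([column, row] in pixels: a listed point, or the origin of a listed thing).
The state is a dict: "t": time; "qpos": joint angles; "qd": joint speeds; "joint_torque": joint torques, N m; "ee_pos": TCP position; "tool_rot": TCP orientation; "wrist_force": force on the tool from outside, world axes, zero at the start; "moment": the same for the moment, N m; "width": finger opening in m.
Only numpy, scipy, OpenCV 4.12 (cv2) and the standard library are available. Lean on these libraries where they do the work, as an engineer would, in place of code of your own. Each camera call takes 0.05 s, during which the arm holds its last target. There are 200 camera calls.

## Working session

There is one attempt and no reset: what is moved stays moved. The work goes in short steps, Python scripts to look and compute and a tool call to move; the robot and the scene stay as the last step left them, time stands still between calls to the robot, and variables do not carry over. Pictures are saved under pics/ and viewed, about 8 in all and at most 12, crops included, and the job is handed in when it is done.

Besides the shell and the picture viewer there is one more tool, called after "Request:" as a command line: name --pt "numbers of a row" for each row, then --argument value for the rest. servo_tool: Moves the arm, as the interface text tells. Its arguments: {"type":"object","properties":{"targets":{"type":"array"},"jaw":{"type":"number"}},"required":["targets"]}

```bash
mkdir -p pics; cat > h.py <<'E'
import numpy as np, cv2
from plant import manip
from scipy.spatial.transform import Rotation as Ro
def ray(cam,px):
    p=manip.camera_params(cam);K,R,t=[np.array(p[k]) for k in("camera_matrix","R","t")]
    d=R.T@np.linalg.solve(K,[px[0],px[1],1]);return -R.T@t,d
def at(cam,px,z):
    o,d=ray(cam,px);return o+d*(z-o[2])/d[2]
def proj(cam,X):
    p=manip.camera_params(cam);K,R,t=[np.array(p[k]) for k in("camera_matrix","R","t")]
    c=K@(R@np.array(X)+t);return c[:2]/c[2]
def tri(px1,px2):
    o1,d1=ray("scene",px1);o2,d2=ray("top",px2)
    A=np.stack([d1,-d2],1);s=np.linalg.lstsq(A,o2-o1,rcond=None)[0]
    a,b=o1+d1*s[0],o2+d2*s[1];return (a+b)/2,np.linalg.norm(a-b)
def st():
    s=manip.sense();R=Ro.from_quat(s["tool_rot"]).as_matrix()
    print("t",round(s["t"],2),"p",np.round(s["ee_pos"],4),"w",round(s["width"],4),"F",np.round(s["wrist_force"],2));print(np.round(R,3));return s,R
E
python3 - <<'E'
from h import *
np.set_printoptions(suppress=True,precision=4)
ims=[manip.get_image(c) for c in("scene","top")]
for c,i in zip(("scene","top"),ims):
    cv2.imwrite(f"pics/{c}0.png",i)
    for q in("rest","riser","coaster","pot_a"):
        for m in manip.regions_of(c,q): print(c,q,np.round(m["location"]),round(m["confidence"],2),m["region"].sum(),at(c,m["location"],.02))
    for q in("rest","riser","coaster","long_foot","foot_left","foot_right"):
        for m in manip.mark_of(c,q): print(c,"mark",q,np.round(m["location"],1),round(m["confidence"],2),at(c,m["location"],.0))
st();print(manip.grip_point_offset, manip.sense()["qpos"])
for c in("scene","top"):
    p=manip.camera_params(c);print(c,-np.array(p["R"]).T@p["t"])
E
```

```text
scene rest [424. 236.] 0.92 1448 [0.4975 0.2587 0.02  ]
scene rest [333. 216.] 0.78 1183 [0.4213 0.0446 0.02  ]
scene rest [420. 179.] 0.71 1087 [0.2195 0.3087 0.02  ]
scene riser [287. 236.] 0.71 214 [ 0.5074 -0.0665  0.02  ]
scene riser [368. 271.] 0.36 111340 [0.6229 0.1134 0.02  ]
scene coaster [254. 239.] 0.78 888 [ 0.5236 -0.142   0.02  ]
scene pot_a [278. 268.] 0.87 295 [ 0.6187 -0.0759  0.02  ]
scene pot_a [189. 236.] 0.71 289 [ 0.5169 -0.2961  0.02  ]
scene mark rest [351.4 201.7] 0.83 [0.3226 0.0974 0.    ]
scene mark rest [445.3 227.1] 0.71 [0.4329 0.3309 0.    ]
scene mark rest [432.1 173.9] 0.55 [0.1496 0.3641 0.    ]
scene mark riser [287.7 238.4] 0.51 [ 0.4928 -0.0669  0.    ]
scene mark coaster [252.  241.2] 0.84 [ 0.5065 -0.1515  0.    ]
scene mark long_foot [450.5 188.1] 0.88 [0.2362 0.3985 0.    ]
scene mark long_foot [365.1 221.6] 0.8 [0.4164 0.1276 0.    ]
scene mark long_foot [453.2 245.1] 0.79 [0.5047 0.3308 0.    ]
scene mark foot_left [404.9 159.8] 0.92 [0.0532 0.2946 0.    ]
scene mark foot_left [339.2 185.6] 0.86 [0.235  0.0659 0.    ]
scene mark foot_left 
[... 842 characters left out ...]
3 0.3902 0.    ]
top mark long_foot [190.4 162.1] 0.73 [0.5465 0.338  0.    ]
top mark long_foot [274.  199.2] 0.6 [0.4565 0.1216 0.    ]
top mark foot_left [200.  227.7] 0.98 [0.3802 0.305  0.    ]
top mark foot_left [204.  326.2] 0.83 [0.1395 0.2828 0.    ]
top mark foot_left [295.6 259.6] 0.73 [0.307  0.0629 0.    ]
top mark foot_right [200.6 225.3] 0.95 [0.3863 0.3038 0.    ]
top mark foot_right [300.9 257.6] 0.82 [0.3123 0.0498 0.    ]
t 1.1 p [ 0.2742 -0.6712  0.2186] w 0.0931 F [1.06 0.12 1.1 ]
[[-0.926 -0.     0.378]
 [-0.378 -0.    -0.926]
 [ 0.    -1.    -0.   ]]
0.0188 [ 1.1063  0.5993 -0.0025  1.5994  0.0018  0.9429 -0.0798]
scene [1.2138 0.0111 0.5757]
top [0.3344 0.0116 1.177 ]
```

View images.

```bash
python3 - <<'E'
import cv2,numpy as np
a=cv2.imread("pics/scene0.png")[130:300,160:500];b=cv2.imread("pics/top0.png")[110:350,140:480]
cv2.imwrite("pics/s1.png",cv2.resize(a,None,fx=2.35,fy=2.35,interpolation=3));cv2.imwrite("pics/t1.png",cv2.resize(b,None,fx=2.35,fy=2.35,interpolation=3))
E
```

```text
(no output)
```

View pics/s1.png

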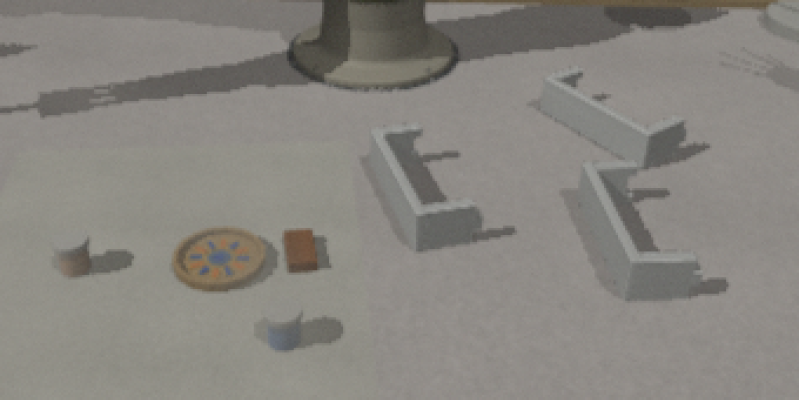

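View pics/t1.png

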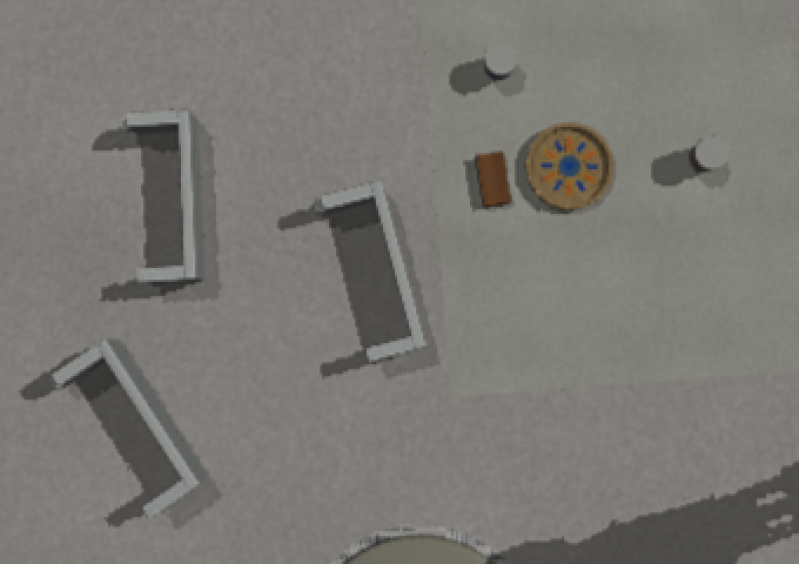

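```bash
cat > fit.py <<'E'
from h import *
from scipy.optimize import minimize
def box(x0,x1,y0,y1,z0,z1): return np.array([[x,y,z] for x in(x0,x1) for y in(y0,y1) for z in(z0,z1)])/1e3
REST=[box(-88,88,-25,25,62,74),box(74,88,-25,25,12,62),box(74,88,-9,9,0,12),box(-88,-74,-25,25,26,62),box(-88,-74,13,25,14,26),box(-88,-74,-25,-13,14,26)]
RISER=[box(-15,15,-28,28,0,14)]
a=np.linspace(0,2*np.pi,40)
COAST=[np.array([[47*np.cos(b),47*np.sin(b),z] for b in a for z in(0,13)])/1e3]
S=4
def render(cam,parts,R,t):
    m=np.zeros((400*S,640*S),np.uint8)
    for P in parts:
        px=np.array([proj(cam,R@p+t) for p in P])
        cv2.fillConvexPoly(m,cv2.convexHull(((px+.5)*S).round().astype(np.int32)),1)
    return cv2.resize(m.astype(np.float32),(640,400),interpolation=cv2.INTER_AREA)
def lying(p): return Ro.from_euler("z",p[2]).as_matrix()@np.array([[1,0,0],[0,0,-1],[0,1,0.]]),np.array([p[0],p[1],.025])
def flat(p): return Ro.from_euler("z",p[2]).as_matrix(),np.array([p[0],p[1],0])
def lean(p): # standing on bare table
    return Ro.from_euler("z",p[2]).as_matrix()@Ro.from_euler("y",-.086).as_matrix(),np.array([p[0],p[1],.0065])
def fit(parts,pose,masks,p0):
    def cost(p):
        c=0
        for cam,m in masks.items():
            r=render(cam,parts,*pose(p));c+=1-np.minimum(r,m).sum()/np.maximum(r,m).sum()
        return c
    p0=np.array(p0);s=np.array([p0]+[p0+np.diag([.012,.012,.12])[i] for i in range(3)])
    r=minimize(cost,p0,method="Nelder-Mead",options=dict(initial_simplex=s,xatol=2e-4,fatol=1e-4));return r.x,r.fun
def masks(q,near,tol=.09,cams=("scene","top")):
    M={}
    for c in cams:
        L=[m for m in manip.regions_of(c,q) if np.linalg.norm(at(c,m["location"],.02)[:2]-near)<tol and m["region"].sum()<4000]
        if L: M[c]=L[0]["region"].astype(np.float32)
        else: print("no",c,q)
    return M
E
python3 - <<'E'
from fit import *
np.set_printoptions(suppress=True,precision=4)
M=masks("rest",[.47,.26])
for c in list(M)+[None]:
    print("rest",c,fit(REST,lying,M if c is None else {c:M[c]},[.47,.29,0]))
for q,P,p in(("riser",RISER,[.49,-.073,-1.4]),("coaster",COAST,[.513,-.15,0])):
    M=masks(q,p[:2])
    for c in list(M)+[None]: print(q,c,fit(P,flat,M if c is None else {c:M[c]},p))
for c in("scene","top"):
    for m in manip.regions_of(c,"pot_a"): print(at(c,m["location"],.02))
E
```

```text
Traceback (most recent call last):
  File "fit.py", line 26, in fit
    r=minimize(cost,p0,method="Nelder-Mead",options=dict(initial_simplex=s,xatol=2e-4,fatol=1e-4));return r.x,r.fun
  File "fit.py", line 23, in cost
    r=render(cam,parts,*pose(p));c+=1-np.minimum(r,m).sum()/np.maximum(r,m).sum()
  File "fit.py", line 12, in render
    px=np.array([proj(cam,R@p+t) for p in P])
                 ~~~~^^^^^^^^^^^
  File "h.py", line 10, in proj
    p=manip.camera_params(cam);K,R,t=[np.array(p[k]) for k in("camera_matrix","R","t")]
ValueError: time passes only in moves, steps and waits
```

```bash
python3 - <<'E'
s=open("h.py").read()
s=s.replace("p=manip.camera_params(cam);K","p=CP[cam];K").replace("def ray","CP={c:manip.camera_params(c) for c in('scene','top')}\ndef ray",1)
open("h.py","w").write(s)
E
cat > m1.py <<'E'
from fit import *
np.set_printoptions(suppress=True,precision=4)
M=masks("rest",[.47,.26])
for c in list(M)+[None]:
    print("rest",c,fit(REST,lying,M if c is None else {c:M[c]},[.47,.29,0]))
for q,P,p in(("riser",RISER,[.49,-.073,-1.4]),("coaster",COAST,[.513,-.15,0])):
    M=masks(q,p[:2])
    for c in list(M)+[None]: print(q,c,fit(P,flat,M if c is None else {c:M[c]},p))
E
python3 m1.py
```

```text
rest scene (array([0.4588, 0.3179, 0.0753]), np.float64(0.08127611875534058))
rest top (array([0.4609, 0.3198, 0.0888]), np.float64(0.10503607988357544))
rest None (array([0.4603, 0.3193, 0.0873]), np.float64(0.2121800184249878))
riser scene (array([ 0.4908, -0.0667, -1.3846]), np.float64(0.14629864692687988))
riser top (array([ 0.4941, -0.0661, -1.3861]), np.float64(0.07179594039916992))
riser None (array([ 0.4938, -0.0667, -1.3889]), np.float64(0.25185227394104004))
coaster scene (array([ 0.5059, -0.1493,  0.136 ]), np.float64(0.06300824880599976))
coaster top (array([ 0.5114, -0.1491,  0.0841]), np.float64(0.029376566410064697))
coaster None (array([ 0.5102, -0.1493,  0.0409]), np.float64(0.14352929592132568))
```

```bash
cat > plan.py <<'E'
from h import *
def go(p1,R1,n=None,p0=None,R0=None,v=.045,w=8.0):
    """rows from (p0,R0)/current to (p1,R1); prints runs of rounded rows, body frame"""
    if p0 is None:
        s=manip.sense();p0=s["ee_pos"];R0=Ro.from_quat(s["tool_rot"]).as_matrix()
    p=np.array(p0,float);R=np.array(R0);p1=np.array(p1,float)
    W=Ro.from_matrix(R.T@R1).as_rotvec(degrees=True)
    if n is None: n=int(np.ceil(max(np.linalg.norm(p1-p)/v,np.linalg.norm(W)/w,1)))
    print("n",n,"dist",np.round(p1-p,4),"turn",np.round(W,2))
    start=p.copy();rows=[]
    for i in range(n):
        d=R.T@(start+(p1-start)*(i+1)/n-p);dr=np.round(d,4);wr=np.round(W/n,2)
        rows.append([float(x)+0 for x in dr]+[float(x)+0 for x in wr])
        p=p+R@dr;R=R@Ro.from_rotvec(wr,degrees=True).as_matrix()
    for k in range(0,n,12): print(rows[k:k+12])
    return p,R
def axes(y,z):
    y=np.array(y,float);y/=np.linalg.norm(y);z=np.array(z,float);z-=y*(y@z);z/=np.linalg.norm(z)
    return np.stack([np.cross(y,z),y,z],1)
E
python3 - <<'E'
from plan import *
xr=np.array([np.cos(.087),np.sin(.087),0]);zr=np.array([xr[1],-xr[0],0])
a=np.radians(30);yt=np.array([0,0,-1])*np.cos(a)-zr*np.sin(a)
R=axes(yt,xr);g=np.array([.5446,.2813,.037]);pre=g+.0188*yt-yt*.13
Rm=axes([0,0,-1],[np.cos(-.3),np.sin(-.3),0])
p,r=go([.50,-.15,.24],Rm)
print(pre,g+.0188*yt)
p,r=go(pre,R,p0=p,R0=r)
E
```

```text
n 13 dist [0.2259 0.5212 0.0214] turn [  0.   -50.59   0.  ]
[[-0.0312, -0.0016, -0.0305, 0.0, -3.89, 0.0], [-0.0333, -0.0017, -0.0284, 0.0, -3.89, 0.0], [-0.0351, -0.0016, -0.026, 0.0, -3.89, 0.0], [-0.0368, -0.0017, -0.0236, 0.0, -3.89, 0.0], [-0.0383, -0.0016, -0.0211, 0.0, -3.89, 0.0], [-0.0396, -0.0017, -0.0184, 0.0, -3.89, 0.0], [-0.0408, -0.0016, -0.0156, 0.0, -3.89, 0.0], [-0.0417, -0.0017, -0.0129, 0.0, -3.89, 0.0], [-0.0426, -0.0016, -0.01, 0.0, -3.89, 0.0], [-0.0431, -0.0017, -0.0071, 0.0, -3.89, 0.0], [-0.0435, -0.0016, -0.0041, 0.0, -3.89, 0.0], [-0.0437, -0.0017, -0.0012, 0.0, -3.89, 0.0]]
[[-0.0436, -0.0016, 0.0018, 0.0, -3.89, 0.0]]
[0.5494311  0.22591029 0.13330202] [0.54378323 0.29066445 0.02071872]
n 9 dist [ 0.0494  0.3759 -0.1067] turn [ -5.81 -21.68  29.62]
[[-0.0415, 0.0119, -0.0071, -0.65, -2.41, 3.29], [-0.0411, 0.0142, -0.0052, -0.65, -2.41, 3.29], [-0.0403, 0.0167, -0.0034, -0.65, -2.41, 3.29], [-0.0394, 0.019, -0.0014, -0.65, -2.41, 3.29], [-0.0383, 0.0213, 0.0004, -0.65, -2.41, 3.29], [-0.0369, 0.0233, 0.0022, -0.65, -2.41, 3.29], [-0.0354, 0.0254, 0.004, -0.65, -2.41, 3.29], [-0.0337, 0.0274, 0.0058, -0.65, -2.41, 3.29], [-0.0317, 0.0291, 0.0075, -0.65, -2.41, 3.29]]
```

Request:
servo_tool --pt "-0.031 -0.002 -0.031 0 -3.9 0" --pt "-0.033 -0.002 -0.028 0 -3.9 0" --pt "-0.035 -0.002 -0.026 0 -3.9 0" --pt "-0.037 -0.002 -0.024 0 -3.9 0" --pt "-0.038 -0.002 -0.021 0 -3.9 0" --pt "-0.04 -0.002 -0.018 0 -3.9 0" --pt "-0.041 -0.002 -0.016 0 -3.9 0" --pt "-0.042 -0.002 -0.013 0 -3.9 0" --pt "-0.043 -0.002 -0.01 0 -3.9 0" --pt "-0.043 -0.002 -0.007 0 -3.9 0" --pt "-0.043 -0.002 -0.004 0 -3.9 0" --pt "-0.044 -0.002 -0.001 0 -3.9 0" --jaw 0.6

```text
t: 2.7
ee_pos: [0.4829, -0.1877, 0.243]
tool_rot: [0.401, -0.582, 0.582, -0.401]
wrist_force: [0.4, 0.3, 0.5]
width: 0.0556
```

Request:
servo_tool --pt "-0.044 -0.002 0.002 0 -3.9 0" --pt "-0.041 0.012 -0.007 -0.6 -2.4 3.3" --pt "-0.041 0.014 -0.005 -0.6 -2.4 3.3" --pt "-0.04 0.017 -0.003 -0.6 -2.4 3.3" --pt "-0.039 0.019 -0.001 -0.6 -2.4 3.3" --pt "-0.038 0.021 0 -0.6 -2.4 3.3" --pt "-0.037 0.023 0.002 -0.6 -2.4 3.3" --pt "-0.035 0.025 0.004 -0.6 -2.4 3.3" --pt "-0.034 0.027 0.006 -0.6 -2.4 3.3" --pt "-0.032 0.029 0.007 -0.6 -2.4 3.3"

```text
t: 3.7
ee_pos: [0.5498, 0.2265, 0.1392]
tool_rot: [-0.378, 0.595, -0.327, 0.63]
wrist_force: [1.1, 0.2, -0.3]
width: 0.0554
```

```bash
cat > g1.py <<'E'
from plan import *
s,_=st();print(np.round(s["qpos"],3))
xr=np.array([np.cos(.087),np.sin(.087),0]);zr=np.array([xr[1],-xr[0],0])
a=np.radians(30);yt=np.array([0,0,-1])*np.cos(a)-zr*np.sin(a)
R=axes(yt,xr);g=np.array([.5446,.2813,.037]);
p,r=go(g+.0188*yt-yt*.10,R)
p,r=go(g+.0188*yt,R,p0=p,R0=r)
E
python3 g1.py
```

```text
t 3.7 p [0.5498 0.2265 0.1392] w 0.0554 F [ 1.09  0.21 -0.34]
[[ 0.079 -0.037  0.996]
 [-0.861  0.5    0.087]
 [-0.502 -0.865  0.008]]
[ 0.298  0.69  -0.75   2.041 -0.148  0.436 -0.077]
n 1 dist [-0.0017  0.0144 -0.0319] turn [-0.4   0.21 -0.11]
[[0.0035, 0.0349, -0.0007, -0.4, 0.21, -0.11]]
n 3 dist [-0.0043  0.0498 -0.0866] turn [ 0. -0. -0.]
[[0.0, 0.0333, 0.0, 0.0, 0.0, 0.0], [0.0, 0.0333, 0.0, 0.0, 0.0, 0.0], [0.0, 0.0334, 0.0, 0.0, 0.0, 0.0]]
```

Request:
servo_tool --pt "0.0035 0.035 -0.001 -0.4 0.2 0" --pt "0 0.03 0 0 0 0" --pt "0 0.01 0 0 0 0" --pt "0 0 0 0 0 0"

```text
t: 4.1
ee_pos: [0.5447, 0.2599, 0.0719]
tool_rot: [-0.381, 0.597, -0.326, 0.626]
wrist_force: [0.6, -0.3, -0.4]
width: 0.0558
```

```bash
cat > pic.py <<'E'
import sys
from h import *
n=sys.argv[1]
def crop(c,X,w,h,W,H):
    i=manip.get_image(c);u,v=proj(c,X).astype(int);x=min(max(u-w//2,0),640-w);y=min(max(v-h//2,0),400-h);print(c,"x0,y0",x,y)
    return cv2.resize(i[y:y+h,x:x+w],(W,H),interpolation=cv2.INTER_CUBIC)
X=[float(a) for a in sys.argv[2:5]]
cv2.imwrite(f"pics/{n}.png",np.hstack([crop("scene",X,120,150,400,500),crop("top",X,120,150,400,500)]))
st();print(manip.sense()["qpos"])
E
python3 pic.py grasp 0.5 0.28 0.04
```

```text
scene x0,y0 374 155
top x0,y0 148 103
t 4.2 p [0.5459 0.259  0.0734] w 0.056 F [ 0.52  0.47 -0.44]
[[ 0.074 -0.043  0.996]
 [-0.863  0.498  0.086]
 [-0.5   -0.866 -0.   ]]
[ 0.19896458  0.78868493 -0.69659906  2.06715585 -0.127827    0.29676788
 -0.09804265]
```

View pics/grasp.png

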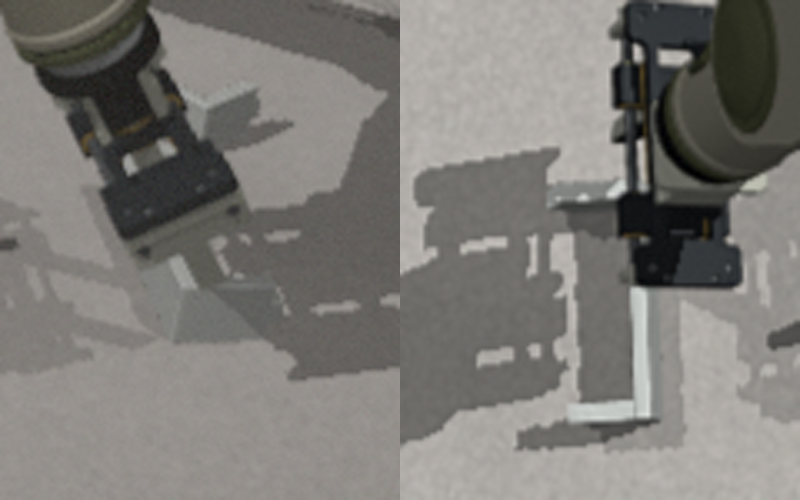

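The gripper is over the long leg of the chosen rest (top px ~(216,193), the farthest; look-alikes at (301,213) and (204,284)), with its fingers either side of the leg at top px ~(180,160). Continuing down.

Request:
servo_tool --pt "0 0.03 0 0 0 0" --pt "0 0.02 0 0 0 0" --pt "0 0.011 0 0 0 0" --pt "0 0 0 0 0 0"

```text
t: 4.6
ee_pos: [0.5435, 0.2902, 0.0206]
tool_rot: [-0.379, 0.597, -0.327, 0.627]
wrist_force: [0.1, 1.0, -0.3]
width: 0.0558
```

```bash
python3 g1.py
```

```text
t 4.6 p [0.5435 0.2902 0.0206] w 0.0558 F [ 0.14  1.   -0.27]
[[ 0.075 -0.043  0.996]
 [-0.862  0.499  0.086]
 [-0.501 -0.866  0.   ]]
[ 0.118  0.874 -0.658  2.074 -0.119  0.185 -0.108]
n 3 dist [ 0.0046 -0.0494  0.0867] turn [-0.03 -0.03 -0.04]
[[-0.0001, -0.0333, 0.0001, -0.01, -0.01, -0.01], [-0.0002, -0.0333, 0.0001, -0.01, -0.01, -0.01], [-0.0001, -0.0333, 0.0002, -0.01, -0.01, -0.01]]
n 3 dist [-0.0044  0.0499 -0.0866] turn [ 0.    0.   -0.01]
[[0.0, 0.0333, 0.0, 0.0, 0.0, 0.0], [0.0, 0.0334, 0.0, 0.0, 0.0, 0.0], [0.0, 0.0333, 0.0, 0.0, 0.0, 0.0]]
```

Close, then lift.

Request:
servo_tool --pt "0 0 0 0 0 0" --pt "0 0 0 0 0 0" --pt "0 0 0 0 0 0" --pt "0 0 0 0 0 0" --pt "0 0 0 0 0 0" --pt "0 0 0 0 0 0" --jaw 0

```text
t: 5.2
ee_pos: [0.5427, 0.2897, 0.0198]
tool_rot: [-0.38, 0.597, -0.327, 0.627]
wrist_force: [-1.9, 0.2, 1.4]
width: 0.0137
```

```bash
python3 - <<'E'
from plan import *
s,R=st()
p,r=go(np.array(s["ee_pos"])+[0,0,.1],R,v=.03)
# then rotate 90deg about tool z (x_rest), and print after-rot lift orientation
p,r=go(np.array(p)+[0,0,.03],Ro.from_rotvec(np.pi/2*R[:,2]).as_matrix()@R,p0=p,R0=r)
print(np.round(r,3))
E
```

```text
t 5.2 p [0.5427 0.2897 0.0198] w 0.0137 F [-1.85  0.18  1.4 ]
[[ 0.074 -0.044  0.996]
 [-0.863  0.498  0.086]
 [-0.5   -0.866 -0.001]]
n 4 dist [0.  0.  0.1] turn [0. 0. 0.]
[[-0.0125, -0.0217, 0.0, 0.0, 0.0, 0.0], [-0.0125, -0.0216, -0.0001, 0.0, 0.0, 0.0], [-0.0125, -0.0217, 0.0, 0.0, 0.0, 0.0], [-0.0125, -0.0216, 0.0, 0.0, 0.0, 0.0]]
n 12 dist [0.   0.   0.03] turn [-0.  0. 90.]
[[-0.0012, -0.0022, 0.0, 0.0, 0.0, 7.5], [-0.0016, -0.0019, 0.0, 0.0, 0.0, 7.5], [-0.0017, -0.0018, 0.0, 0.0, 0.0, 7.5], [-0.002, -0.0015, 0.0, 0.0, 0.0, 7.5], [-0.0022, -0.0013, 0.0, 0.0, 0.0, 7.5], [-0.0023, -0.0009, 0.0, 0.0, 0.0, 7.5], [-0.0024, -0.0007, 0.0, 0.0, 0.0, 7.5], [-0.0025, -0.0003, 0.0, 0.0, 0.0, 7.5], [-0.0025, 0.0, 0.0, 0.0, 0.0, 7.5], [-0.0025, 0.0003, 0.0, 0.0, 0.0, 7.5], [-0.0024, 0.0007, 0.0, 0.0, 0.0, 7.5], [-0.0023, 0.0009, 0.0, 0.0, 0.0, 7.5]]
[[-0.044 -0.074  0.996]
 [ 0.498  0.863  0.086]
 [-0.866  0.5   -0.001]]
```

Request:
servo_tool --pt "-0.005 -0.009 0 0 0 0" --pt "-0.0125 -0.0215 0 0 0 0" --pt "-0.0125 -0.0215 0 0 0 0" --pt "-0.0125 -0.0215 0 0 0 0" --pt "-0.0125 -0.0215 0 0 0 0" --pt "0 0 0 0 0 0"

```text
t: 5.8
ee_pos: [0.5445, 0.2903, 0.1327]
tool_rot: [-0.379, 0.595, -0.328, 0.628]
wrist_force: [-0.1, 1.0, -3.5]
width: 0.0141
```

```bash
python3 pic.py lift 0.5 0.28 0.1
```

```text
scene x0,y0 379 133
top x0,y0 142 99
t 5.9 p [0.5433 0.2893 0.1296] w 0.0138 F [ 0.03 -0.44 -2.69]
[[ 0.075 -0.043  0.996]
 [-0.863  0.497  0.086]
 [-0.499 -0.866  0.   ]]
[ 0.16236804  0.69933026 -0.7146524   2.03488839 -0.16711589  0.37882338
 -0.15019529]
```

View pics/lift.png

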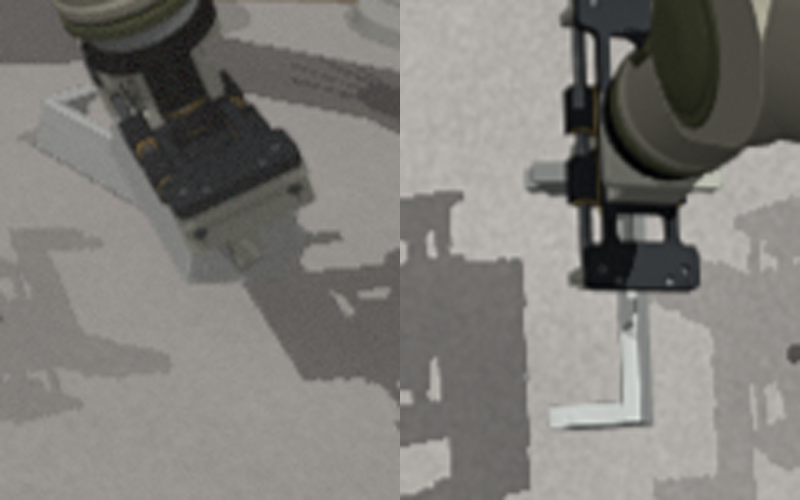

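Request:
servo_tool --pt "-0.01 -0.017 0 0 0 0" --pt "-0.01 -0.017 0 0 0 0" --pt "0 0 0 0 0 -5" --pt "0 0 0 0 0 -5" --pt "0 0 0 0 0 -5" --pt "0 0 0 0 0 -5" --pt "0 0 0 0 0 -5" --pt "0 0 0 0 0 -5" --pt "0 0 0 0 0 -5" --pt "0 0 0 0 0 -5" --pt "0 0 0 0 0 -5"

```text
t: 7.0
ee_pos: [0.5425, 0.2902, 0.1676]
tool_rot: [0.581, -0.405, 0.542, -0.453]
wrist_force: [0.4, -0.1, -3.5]
width: 0.0143
```

```bash
python3 -c "
from h import *
s,_=st();print(np.round(s['qpos'],3))"
```

```text
t 7.0 p [0.5425 0.2902 0.1676] w 0.0143 F [ 0.41 -0.09 -3.54]
[[ 0.084  0.021  0.996]
 [-0.961 -0.263  0.087]
 [ 0.263 -0.965 -0.002]]
[-0.651  0.586 -0.08   1.818  0.323  0.927 -0.852]
```

Request:
servo_tool --pt "0 0 0 0 0 -5" --pt "0 0 0 0 0 -5" --pt "0 0 0 0 0 -5" --pt "0 0 0 0 0 -5" --pt "0 0 0 0 0 -5" --pt "0 0 0 0 0 -5" --pt "0 0 0 0 0 -5" --pt "0 0 0 0 0 -5" --pt "0 0 0 0 0 -5" --pt "0 0 0 0 0 0"

```text
t: 8.0
ee_pos: [0.541, 0.2917, 0.1643]
tool_rot: [0.693, -0.151, 0.672, -0.212]
wrist_force: [-0.1, 1.3, -4.1]
width: 0.0139
```

```bash
python3 pic.py up 0.5 0.28 0.12
```

```text
scene x0,y0 380 126
top x0,y0 140 98
t 8.1 p [0.5425 0.2903 0.1671] w 0.0141 F [-0.11 -0.02 -2.94]
[[ 0.046  0.074  0.996]
 [-0.498 -0.863  0.087]
 [ 0.866 -0.5   -0.003]]
[-0.99442488  0.90445903  0.13542269  1.58937266  0.56117109  1.51163112
 -1.07277688]
```

View pics/up.png

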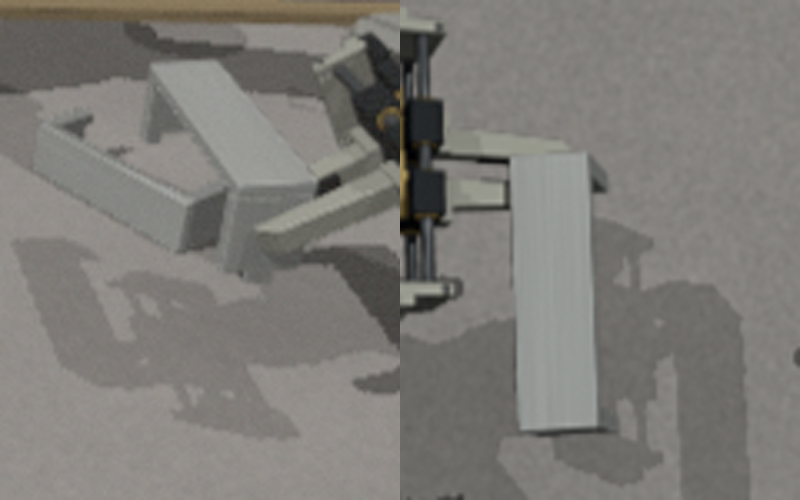

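Request:
servo_tool --pt "0 0 0 1.2 2.1 -0.2" --pt "0 0 0 1.2 2.1 -0.2" --pt "-0.012 0.007 0 0 0 0" --pt "-0.012 0.007 0 0 0 0" --pt "-0.012 0.007 0 0 0 0" --pt "-0.012 0.007 0 0 0 0" --pt "-0.012 0.007 0 0 0 0" --pt "-0.012 0.007 0 0 0 0" --pt "-0.01 0.006 0 0 0 0" --pt "-0.006 0.0035 0 0 0 0" --pt "0 0 0 0 0 0" --pt "0 0 0 0 0 0"

```text
t: 9.3
ee_pos: [0.5515, 0.2897, 0.0676]
tool_rot: [0.661, -0.144, 0.703, -0.219]
wrist_force: [0.6, 0.3, -3.4]
width: 0.0142
```

```bash
cat > m2.py <<'E'
from fit import *
import sys
np.set_printoptions(suppress=True,precision=4)
s,_=st();print(np.round(s["qpos"],3))
for c in("scene","top"): manip.get_image(c)
near=[float(a) for a in sys.argv[1:3]]
M=masks("rest",near)
def pz(p): R,t=lean(p[:3]);return R,t+np.array([0,0,p[3]])
from scipy.optimize import minimize
def cost(p): 
    return sum(1-np.minimum(r,m).sum()/np.maximum(r,m).sum() for c,m in M.items() for r in[render(c,REST,*pz(p))])
p0=np.array(near+[float(sys.argv[3]),.0]);S4=np.vstack([p0,p0+np.diag([.012,.012,.1,.015])])
r=minimize(cost,p0,method="Nelder-Mead",options=dict(initial_simplex=S4,xatol=2e-4,fatol=1e-4));print("standing pose x y yaw dz",r.x,r.fun)
E
python3 m2.py .46 .28 .087
```

```text
t 9.3 p [0.5515 0.2897 0.0676] w 0.0142 F [ 0.58  0.33 -3.42]
[[-0.029  0.116  0.993]
 [-0.498 -0.863  0.086]
 [ 0.867 -0.492  0.083]]
[-1.008  1.035  0.15   1.601  0.583  1.38  -1.223]
standing pose x y yaw dz [0.4752 0.2891 0.0815 0.0185] 0.25436753034591675
```

Request:
servo_tool --pt "-0.009 0.005 -0.001 0 0 0" --pt "-0.007 0.004 -0.001 0 0 0" --pt "-0.003 0.002 0 0 0 0" --pt "-0.003 0.002 0 0 0 0" --pt "0 0 0 0 0 0" --pt "-0.001 0.0005 0 0 0 0" --pt "-0.001 0.0005 0 0 0 0" --pt "0 0 0 0 0 0"

```text
t: 10.3
ee_pos: [0.5518, 0.2894, 0.0396]
tool_rot: [0.661, -0.145, 0.703, -0.219]
wrist_force: [0.2, -0.4, -4.7]
width: 0.0138
```

Request:
servo_tool --pt "-0.001 0.0005 0 0 0 0" --pt "-0.001 0.0005 0 0 0 0" --pt "0 0 0 0 0 0"

```text
t: 10.6
ee_pos: [0.5519, 0.2895, 0.0372]
tool_rot: [0.662, -0.145, 0.703, -0.219]
wrist_force: [-0.7, 0.1, -2.9]
width: 0.0137
```

Request:
servo_tool --pt "-0.001 0.0005 0 0 0 0" --pt "0 0 0 0 0 0"

```text
t: 10.8
ee_pos: [0.552, 0.2896, 0.0362]
tool_rot: [0.662, -0.144, 0.703, -0.219]
wrist_force: [-0.2, 0.2, -1.9]
width: 0.0133
```

Starting to bear; two more small steps.

Request:
servo_tool --pt "-0.001 0.0005 0 0 0 0" --pt "0 0 0 0 0 0"

```text
t: 11.0
ee_pos: [0.5522, 0.2897, 0.0356]
tool_rot: [0.661, -0.144, 0.703, -0.218]
wrist_force: [0.3, 1.4, 1.7]
width: 0.014
```

Request:
servo_tool --pt "-0.001 0.0005 0 0 0 0" --pt "0 0 0 0 0 0"

```text
t: 11.2
ee_pos: [0.5522, 0.2897, 0.0354]
tool_rot: [0.661, -0.144, 0.703, -0.218]
wrist_force: [-1.9, 2.8, 8.2]
width: 0.014
```

Request:
servo_tool --pt "0.001 -0.0005 0 0 0 0" --pt "0 0 0 0 0 0"

```text
t: 11.4
ee_pos: [0.5522, 0.2896, 0.0355]
tool_rot: [0.661, -0.144, 0.703, -0.219]
wrist_force: [-0.4, 2.4, 4.4]
width: 0.0137
```

Request:
servo_tool --pt "0 0 0 0 0 0" --pt "0 0 0 0 0 0" --pt "0 0 0 0 0 0" --pt "0 0 0 0 0 0" --pt "0 0 0 0 0 0" --jaw 0.5

```text
t: 11.9
ee_pos: [0.5521, 0.2896, 0.0349]
tool_rot: [0.662, -0.145, 0.703, -0.219]
wrist_force: [1.5, 0.7, -1.5]
width: 0.0452
```

```bash
sed -i 's/,.0065\])/,-.0064])/' fit.py; python3 pic.py stood 0.5 0.28 0.05
```

```text
scene x0,y0 375 151
top x0,y0 147 102
t 12.0 p [0.5521 0.2896 0.035 ] w 0.0461 F [ 0.5   1.27 -1.5 ]
[[-0.029  0.116  0.993]
 [-0.498 -0.863  0.086]
 [ 0.866 -0.492  0.083]]
[-1.00520958  1.07948813  0.14653899  1.59291584  0.58230963  1.35073046
 -1.24460184]
```

View pics/stood.png

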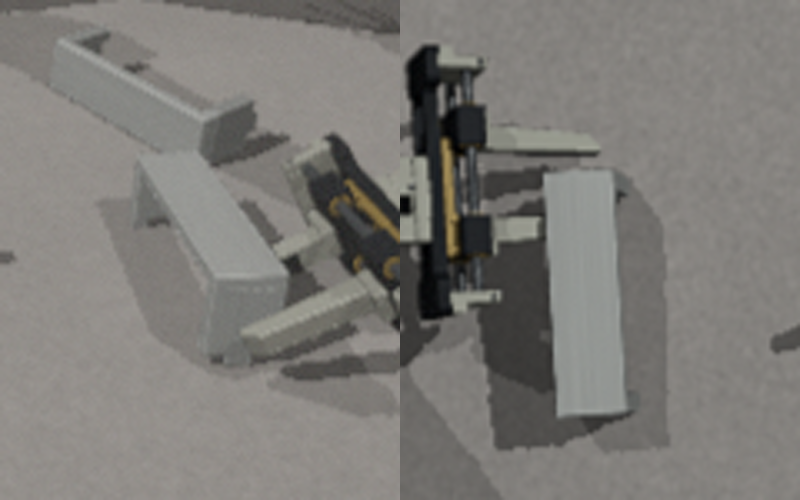

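Request:
servo_tool --pt "0 -0.01 0 0 0 0" --pt "0 -0.02 0 0 0 0" --pt "0 -0.03 0 0 0 0" --pt "0 -0.04 0 0 0 0" --pt "0 -0.04 0 0 0 0" --pt "0 0 0 0 0 0"

```text
t: 12.6
ee_pos: [0.5345, 0.4171, 0.1059]
tool_rot: [0.661, -0.145, 0.702, -0.223]
wrist_force: [-0.3, 1.2, -0.7]
width: 0.0465
```

```bash
python3 m2.py .47 .28 .087
```

```text
t 12.6 p [0.5345 0.4171 0.1059] w 0.0465 F [-0.34  1.19 -0.67]
[[-0.028  0.121  0.992]
 [-0.505 -0.859  0.09 ]
 [ 0.863 -0.498  0.085]]
[-1.092  1.062  0.128  1.351  0.509  1.608 -1.162]
standing pose x y yaw dz [ 0.4732  0.2954  0.1342 -0.0005] 0.12615108489990234
```

```bash
python3 - <<'E'
from plan import *
R=axes([0,0,-1],[-.134,.991,0])
p,r=go([.5,.38,.22],R,w=7)
p,r=go([.467,.294,.15],R,p0=p,R0=r)
E
```

```text
n 16 dist [-0.0359 -0.0294  0.1161] turn [ 45.5  -85.62  49.95]
[[0.0073, -0.0022, -0.0018, 2.84, -5.35, 3.12], [0.0069, -0.0028, -0.0023, 2.84, -5.35, 3.12], [0.0066, -0.0032, -0.0028, 2.84, -5.35, 3.12], [0.006, -0.0037, -0.0032, 2.84, -5.35, 3.12], [0.0056, -0.0042, -0.0036, 2.84, -5.35, 3.12], [0.0049, -0.0046, -0.0038, 2.84, -5.35, 3.12], [0.0043, -0.0052, -0.0041, 2.84, -5.35, 3.12], [0.0037, -0.0055, -0.0041, 2.84, -5.35, 3.12], [0.0029, -0.0059, -0.0042, 2.84, -5.35, 3.12], [0.0022, -0.0063, -0.0041, 2.84, -5.35, 3.12], [0.0015, -0.0065, -0.0039, 2.84, -5.35, 3.12], [0.0008, -0.0069, -0.0038, 2.84, -5.35, 3.12]]
[[0.0001, -0.007, -0.0034, 2.84, -5.35, 3.12], [-0.0007, -0.0071, -0.003, 2.84, -5.35, 3.12], [-0.0013, -0.0073, -0.0026, 2.84, -5.35, 3.12], [-0.0019, -0.0073, -0.0021, 2.84, -5.35, 3.12]]
n 3 dist [-0.033 -0.086 -0.07 ] turn [ 0.05 -0.04 -0.  ]
[[-0.0147, 0.0234, -0.0269, 0.02, -0.01, 0.0], [-0.0147, 0.0233, -0.027, 0.02, -0.01, 0.0], [-0.0147, 0.0233, -0.0269, 0.02, -0.01, 0.0]]
```

Request:
servo_tool --pt "0.035 -0.02 0.003 0 0 0" --pt "0.007 -0.002 -0.002 2.8 -5.35 3.1" --pt "0.007 -0.003 -0.002 2.8 -5.35 3.1" --pt "0.007 -0.003 -0.003 2.8 -5.35 3.1" --pt "0.006 -0.004 -0.003 2.8 -5.35 3.1" --pt "0.006 -0.004 -0.004 2.8 -5.35 3.1" --pt "0.005 -0.005 -0.004 2.8 -5.35 3.1" --pt "0.004 -0.005 -0.004 2.8 -5.35 3.1" --pt "0.004 -0.006 -0.004 2.8 -5.35 3.1" --pt "0.003 -0.006 -0.004 2.8 -5.35 3.1" --pt "0.002 -0.006 -0.004 2.8 -5.35 3.1" --pt "0.002 -0.007 -0.004 2.8 -5.35 3.1" --jaw 0.85

```text
t: 14.0
ee_pos: [0.5108, 0.3886, 0.2255]
tool_rot: [0.767, -0.017, 0.216, -0.603]
wrist_force: [-0.4, 0.5, -0.5]
width: 0.0791
```

Request:
servo_tool --pt "0.001 -0.007 -0.004 2.8 -5.35 3.1" --pt "0 -0.007 -0.003 2.8 -5.35 3.1" --pt "-0.001 -0.007 -0.003 2.8 -5.35 3.1" --pt "-0.001 -0.007 -0.003 2.8 -5.35 3.1" --pt "-0.002 -0.007 -0.002 2.8 -5.35 3.1" --pt "0 0 0 0 0 0"

```text
t: 14.6
ee_pos: [0.5025, 0.3774, 0.2612]
tool_rot: [0.709, 0.043, -0.044, -0.702]
wrist_force: [-0.2, -0.2, -1.3]
width: 0.0793
```

```bash
cat > g2.py <<'E'
from plan import *
import sys
s,_=st();print(np.round(s["qpos"],3))
R=axes([0,0,-1],[-.134,.991,0]);z=[float(a) for a in sys.argv[1:]]
p=r=None
for h in z: p,r=go([.467,.294,h],R,p0=p,R0=r)
E
python3 g2.py .15 .042
```

```text
t 14.6 p [0.5025 0.3774 0.2612] w 0.0793 F [-0.17 -0.24 -1.29]
[[ 0.992 -0.001 -0.124]
 [ 0.124 -0.01   0.992]
 [-0.002 -1.    -0.01 ]]
[-0.341  0.5   -0.593  1.754  0.332  0.997  0.633]
n 4 dist [-0.0355 -0.0834 -0.1112] turn [ 0.59 -0.57 -0.12]
[[-0.0113, 0.028, -0.0193, 0.15, -0.14, -0.03], [-0.0114, 0.028, -0.0193, 0.15, -0.14, -0.03], [-0.0115, 0.0279, -0.0194, 0.15, -0.14, -0.03], [-0.0115, 0.0278, -0.0195, 0.15, -0.14, -0.03]]
n 3 dist [-0.     0.    -0.108] turn [-0.01 -0.01  0.  ]
[[0.0, 0.036, 0.0, 0.0, 0.0, 0.0], [0.0, 0.036, 0.0, 0.0, 0.0, 0.0], [0.0, 0.036, 0.0, 0.0, 0.0, 0.0]]
```

Request:
servo_tool --pt "-0.0115 0.028 -0.0195 0.15 -0.15 0" --pt "-0.0115 0.028 -0.0195 0.15 -0.15 0" --pt "-0.0115 0.028 -0.0195 0.15 -0.15 0" --pt "-0.0115 0.028 -0.0195 0.15 -0.15 0" --pt "0 0.03 0 0 0 0" --pt "0 0.025 0 0 0 0" --pt "0 0 0 0 0 0"

```text
t: 15.3
ee_pos: [0.4624, 0.2958, 0.0919]
tool_rot: [0.707, 0.047, -0.051, -0.704]
wrist_force: [0.0, -0.6, 0.7]
width: 0.079
```

```bash
python3 g2.py .042;python3 pic.py top2 0.47 0.29 0.08
```

```text
t 15.3 p [0.4624 0.2958 0.0919] w 0.079 F [ 0.04 -0.6   0.73]
[[ 0.99  -0.005 -0.138]
 [ 0.138 -0.004  0.99 ]
 [-0.006 -1.    -0.003]]
[-0.343  0.613 -0.478  2.085  0.514  0.566  0.52 ]
n 2 dist [ 0.0046 -0.0018 -0.0499] turn [ 0.16  0.25 -0.33]
[[0.0023, 0.0249, -0.0012, 0.08, 0.13, -0.17], [0.0022, 0.025, -0.0011, 0.08, 0.13, -0.17]]
scene x0,y0 378 133
top x0,y0 139 113
t 15.4 p [0.4638 0.2975 0.0948] w 0.0789 F [-0.76  0.33  0.55]
[[ 0.99  -0.002 -0.139]
 [ 0.139 -0.001  0.99 ]
 [-0.002 -1.    -0.   ]]
[-0.3417234   0.60928022 -0.48039557  2.08130652  0.51140734  0.56837528
  0.52273705]
```

View pics/top2.png

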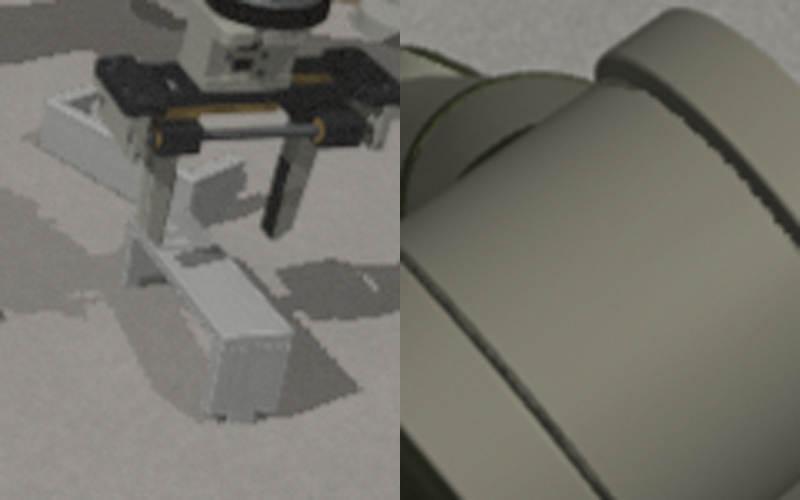

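```bash
python3 - <<'E'
from fit import *
R,t=lean([.473,.295,.134]); R2,t2=lean([.473,.286,.1])
P=np.array([[88,25,74],[88,-25,74],[-88,25,74],[-88,-25,74]])/1e3
obs=np.array([[145,172],[213,170],[157,417],[227,412]])/3.333+[147,102]
for p,o in zip(P,obs):
    w=R@p+t;print(np.round(proj("top",w),1),np.round(proj("top",R2@p+t2),1),np.round(o,1),np.round(w,3),np.round(at("top",o,w[2]),3))
# scene check in latest pic: print crop coords of deck corners and finger tips
for p in P: print(np.round((proj("scene",R@p+t)-[378,133])*3.333),np.round((proj("scene",R2@p+t2)-[378,133])*3.333))
E
```

```text
[185.2 154.9] [190.1 154.5] [190.5 153.6] [0.55  0.331 0.075] [0.554 0.318 0.075]
[206.  152.6] [210.9 152.9] [210.9 153. ] [0.557 0.281 0.075] [0.556 0.269 0.075]
[192.8 228.1] [195.2 228. ] [194.1 227.1] [0.376 0.307 0.06 ] [0.379 0.304 0.06 ]
[213.7 225.8] [216.1 226.4] [215.1 225.6] [0.383 0.258 0.06 ] [0.384 0.254 0.06 ]
[294. 329.] [277. 330.]
[221. 334.] [202. 333.]
[190. 208.] [182. 208.]
[128. 211.] [120. 210.]
```

Request:
servo_tool --pt "0.003 0.013 -0.004 0 0 0" --pt "0 0.02 0 0 0 0" --pt "0 0.015 0 0 0 0" --pt "0 0.005 0 0 0 0" --pt "0 0 0 0 0 0"

```text
t: 15.9
ee_pos: [0.4681, 0.2937, 0.0417]
tool_rot: [-0.705, -0.049, 0.05, 0.706]
wrist_force: [0.6, 0.1, 0.2]
width: 0.0792
```

Request:
servo_tool --pt "0 0 0 0 0 0" --pt "0 0 0 0 0 0" --pt "0 0 0 0 0 0" --pt "0 0 0 0 0 0" --pt "0 0 0 0 0 0" --pt "0 0 0 0 0 0" --jaw 0

```text
t: 16.5
ee_pos: [0.4683, 0.294, 0.0423]
tool_rot: [-0.705, -0.049, 0.05, 0.706]
wrist_force: [0.2, 0.8, 3.9]
width: 0.0495
```

```bash
python3 g2.py .17
```

```text
t 16.5 p [0.4683 0.294  0.0423] w 0.0495 F [0.17 0.78 3.95]
[[ 0.99  -0.001 -0.14 ]
 [ 0.14   0.001  0.99 ]
 [-0.001 -1.     0.001]]
[-0.389  0.685 -0.402  2.109  0.59   0.457  0.463]
n 3 dist [-0.0013 -0.      0.1277] turn [-0.08  0.33 -0.03]
[[-0.0005, -0.0426, 0.0001, -0.03, 0.11, -0.01], [-0.0004, -0.0426, 0.0001, -0.03, 0.11, -0.01], [-0.0005, -0.0425, 0.0, -0.03, 0.11, -0.01]]
```

Request:
servo_tool --pt "0 -0.005 0 0 0 0" --pt "0 -0.02 0 0 0 0" --pt "0 -0.035 0 0 0 0" --pt "0 -0.035 0 0 0 0" --pt "0 -0.025 0 0 0 0" --pt "0 0 0 0 0 2.45" --pt "0 0 0 0 0 2.45" --pt "0 0 0 0 0 0"

```text
t: 17.3
ee_pos: [0.469, 0.2931, 0.1617]
tool_rot: [0.707, 0.018, -0.08, -0.703]
wrist_force: [0.5, -0.3, -3.9]
width: 0.0499
```

```bash
cat > rel.py <<'E'
from fit import *; from plan import *
Rg=axes([-.001,.001,-1],[-.14,.99,.001]);pg=np.array([.4683,.294,.0423])
Rr,tr=lean([.473,.295,.134])
A=Rr.T@Rg; b=Rr.T@(pg-tr)          # tool pose in rest frame
def tool(Rrest,t): return Rrest@b+t, Rrest@A
def rest(p,R): Rx=R@A.T; return Rx,p-Rx@b
E
cat > g3.py <<'E'
from rel import *
import sys
s,R=st();print(np.round(s["qpos"],3),"tcp in rest",np.round(b,4))
Rx,t=rest(np.array(s["ee_pos"]),R);print("rest z",np.round(Rx[:,2],3),"yaw",np.arctan2(Rx[1,0],Rx[0,0]),"o",np.round(t,4))
q=None;r=None
for a in sys.argv[1:]:
    x,y,z,yaw=[float(v) for v in a.split(",")]
    q1,r1=tool(*[(Ro.from_euler("z",yaw).as_matrix()),np.array([x,y,z])][0:2])
    q,r=go(q1,r1,p0=q,R0=r,v=.035,w=7)
E
python3 g3.py .5087,-.1466,.11,-1.388 .5087,-.1466,.03,-1.388
```

```text
t 17.3 p [0.469  0.2931 0.1617] w 0.0499 F [ 0.48 -0.26 -3.87]
[[ 0.987 -0.087 -0.138]
 [ 0.138 -0.011  0.99 ]
 [-0.088 -0.996  0.001]]
[-0.224  0.562 -0.601  1.966  0.357  0.803  0.686] tcp in rest [-0.0006 -0.0004  0.0489]
rest z [0.001 0.001 1.   ] yaw 0.1320727976236723 o [0.4695 0.2935 0.1127]
n 13 dist [ 0.0393 -0.4392 -0.0027] turn [ 7.63 86.76 -0.16]
[[-0.0016, 0.0003, -0.0339, 0.59, 6.67, -0.01], [0.0022, 0.0, -0.0338, 0.59, 6.67, -0.01], [0.0063, -0.0004, -0.0334, 0.59, 6.67, -0.01], [0.01, -0.0007, -0.0324, 0.59, 6.67, -0.01], [0.0137, -0.001, -0.031, 0.59, 6.67, -0.01], [0.0173, -0.0014, -0.0291, 0.59, 6.67, -0.01], [0.0205, -0.0016, -0.027, 0.59, 6.67, -0.01], [0.0235, -0.0019, -0.0244, 0.59, 6.67, -0.01], [0.0262, -0.0021, -0.0214, 0.59, 6.67, -0.01], [0.0285, -0.0023, -0.0183, 0.59, 6.67, -0.01], [0.0304, -0.0025, -0.0148, 0.59, 6.67, -0.01], [0.0319, -0.0026, -0.0111, 0.59, 6.67, -0.01]]
[[0.033, -0.0027, -0.0073, 0.59, 6.67, -0.01]]
n 3 dist [-0.   -0.   -0.08] turn [-0.01  0.05 -0.05]
[[0.0023, 0.0266, -0.0001, 0.0, 0.02, -0.02], [0.0024, 0.0265, 0.0, 0.0, 0.02, -0.02], [0.0023, 0.0266, -0.0001, 0.0, 0.02, -0.02]]
```

Request:
servo_tool --pt "-0.0015 0 -0.034 0.6 6.65 0" --pt "0.002 0 -0.034 0.6 6.65 0" --pt "0.0065 -0.0005 -0.0335 0.6 6.65 0" --pt "0.01 -0.0005 -0.0325 0.6 6.65 0" --pt "0.0135 -0.001 -0.031 0.6 6.65 0" --pt "0.0175 -0.0015 -0.029 0.6 6.65 0" --pt "0.0205 -0.0015 -0.027 0.6 6.65 0" --pt "0.0235 -0.002 -0.0245 0.6 6.65 0" --pt "0.026 -0.002 -0.0215 0.6 6.65 0" --pt "0.0285 -0.0025 -0.0185 0.6 6.65 0" --pt "0.0305 -0.0025 -0.015 0.6 6.65 0" --pt "0.032 -0.0025 -0.011 0.6 6.65 0"

```text
t: 18.5
ee_pos: [0.5048, -0.1135, 0.1588]
tool_rot: [-0.551, 0.442, -0.392, 0.59]
wrist_force: [-0.3, -0.0, -2.5]
width: 0.0494
```

Request:
servo_tool --pt "0.033 -0.0025 -0.0075 0.6 6.65 0" --pt "0 0 0 0 0 0" --pt "0 0 0 0 0 0"

```text
t: 18.8
ee_pos: [0.5079, -0.1464, 0.1582]
tool_rot: [-0.525, 0.473, -0.424, 0.567]
wrist_force: [-0.3, 0.9, -4.2]
width: 0.0494
```

```bash
python3 g3.py .5087,-.1466,.05,-1.388 .5087,-.1466,.01,-1.388; python3 pic.py over 0.51 -0.13 0.07
```

```text
t 18.8 p [ 0.5079 -0.1464  0.1582] w 0.0494 F [-0.27  0.86 -4.23]
[[ 0.194 -0.015  0.981]
 [-0.977  0.089  0.194]
 [-0.091 -0.996  0.003]]
[ 0.386  0.474 -0.222  2.067  0.026  0.642  0.361] tcp in rest [-0.0006 -0.0004  0.0489]
rest z [-0.    -0.004  1.   ] yaw -1.3817377689369912 o [ 0.5084 -0.1467  0.1093]
n 2 dist [ 0.0003  0.0003 -0.0593] turn [-0.02  0.36 -0.22]
[[0.0026, 0.0295, 0.0001, -0.01, 0.18, -0.11], [0.0025, 0.0295, 0.0002, -0.01, 0.18, -0.11]]
n 2 dist [-0.   -0.   -0.04] turn [ 0.  0. -0.]
[[0.0017, 0.0199, -0.0001, 0.0, 0.0, 0.0], [0.0018, 0.02, 0.0, 0.0, 0.0, 0.0]]
scene x0,y0 198 143
top x0,y0 317 101
t 18.9 p [ 0.5083 -0.1448  0.1584] w 0.0496 F [ 0.14  0.22 -3.31]
[[ 0.197 -0.015  0.98 ]
 [-0.976  0.09   0.197]
 [-0.091 -0.996  0.003]]
[ 0.38460212  0.47339495 -0.22315078  2.06729965  0.02536418  0.64261749
  0.36172481]
```

View pics/over.png

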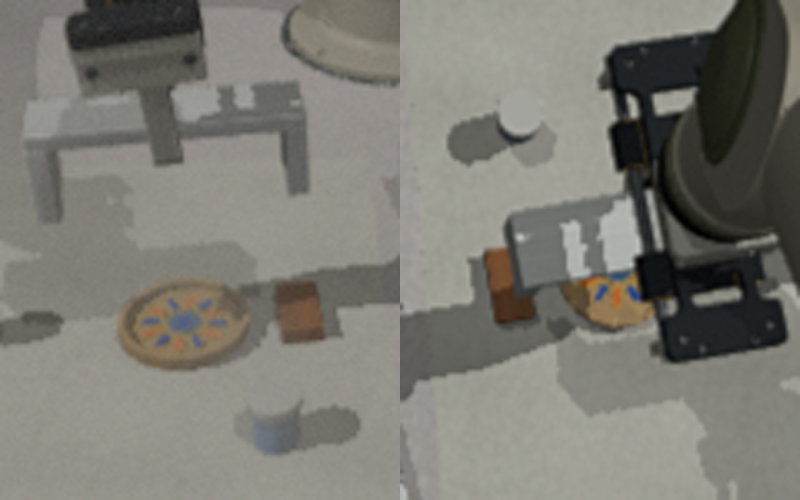

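Request:
servo_tool --pt "0.0025 0.03 0 0 0.2 -0.1" --pt "0.003 0.03 0 0 0.2 -0.1" --pt "0.0005 0.005 0 0 0 0" --pt "0 0 0 0 0 0" --pt "0 0 0 0 0 0"

```text
t: 19.4
ee_pos: [0.5095, -0.1457, 0.0942]
tool_rot: [-0.524, 0.473, -0.427, 0.565]
wrist_force: [-0.1, 0.1, -4.2]
width: 0.0497
```

```bash
cat > m3.py <<'E'
from rel import *
np.set_printoptions(suppress=True,precision=4)
s,R=st();Rx,t=rest(np.array(s["ee_pos"]),R);print("kin",t,np.arctan2(Rx[1,0],Rx[0,0]),Rx[:,2])
ims={c:manip.get_image(c) for c in("scene","top")}
M=masks("rest",[.51,-.13],.12)
from scipy.optimize import minimize
yaw0=np.arctan2(Rx[1,0],Rx[0,0])
def pose(p): return Ro.from_euler("z",p[2]).as_matrix()@Ro.from_euler("y",p[4]).as_matrix(),p[:2].tolist()+[p[3]]
for cams in(["scene"],["top"],["scene","top"]):
    def cost(p): # coverage: masked pixels outside model count full, model pixels hidden count little
        c=0
        for k in cams:
            if k not in M: continue
            r=render(k,REST,*pose(p));m=M[k];c+=(m*(1-r)).sum()/m.sum()+.35*(r*(1-m)).sum()/m.sum()
        return c
    p0=np.array([t[0],t[1],yaw0,t[2],0]);S5=np.vstack([p0,p0+np.diag([.008,.008,.08,.01,.05])])
    r=minimize(cost,p0,method="Nelder-Mead",options=dict(initial_simplex=S5,xatol=2e-4,fatol=1e-4,maxiter=500));print(cams,r.x,r.fun,cost(p0))
i=ims["scene"][150:300,190:350].copy()
cv2.imwrite("pics/low.png",cv2.resize(i,(800,600)) if 0 else cv2.resize(i,(640,600),interpolation=2))
for q in("foot_left","foot_right","long_foot"): 
    for m in manip.mark_of("scene",q):
        if np.linalg.norm(np.array(m["location"])-proj("scene",t))<70: print(q,m["location"],m["confidence"])
for P in([-.081,.019,.014],[-.081,-.019,.014],[.081,0,0]): print(proj("scene",Rx@np.array(P)+t))
E
python3 m3.py
```

```text
t 19.4 p [ 0.5095 -0.1457  0.0942] w 0.0497 F [-0.12  0.06 -4.17]
[[ 0.189 -0.013  0.982]
 [-0.978  0.086  0.189]
 [-0.087 -0.996  0.004]]
kin [ 0.51   -0.1462  0.0453] -1.386987972156804 [-0.0018 -0.0007  1.    ]
['scene'] [ 0.5134 -0.1313 -1.1847 -0.0675  0.088 ] 2.125735282897949 3.64638
['top'] [ 0.5117 -0.1413 -1.3871  0.0406  0.0213] 0.4382963180541992 0.4778193
['scene', 'top'] [ 0.5209 -0.1255 -1.385  -0.0548  0.1204] 2.6430633068084717 4.1241994
foot_left [290.1, 224.4] 0.71
foot_right [285.5, 211.3] 0.72
long_foot [214.0, 231.0] 0.62
[287.8232 223.8597]
[286.2306 214.5121]
[216.7912 230.1241]
```

View pics/low.png

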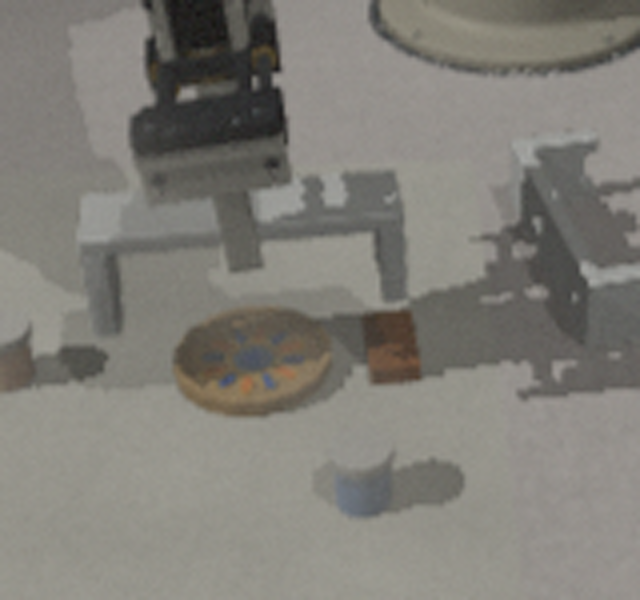

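Request:
servo_tool --pt "0.001 0.015 0 0 0 0" --pt "0.001 0.012 0 0 0 0" --pt "0.0005 0.007 0 0 0 0" --pt "0.0005 0.004 0 0 0 0" --pt "0 0.002 0 0 0 0" --pt "0 0 0 0 0 0" --pt "0 0 0 0 0 0"

```text
t: 20.45
ee_pos: [0.5091, -0.1457, 0.0534]
tool_rot: [-0.524, 0.473, -0.427, 0.565]
wrist_force: [0.1, 0.2, -3.7]
width: 0.0496
```

```bash
python3 g3.py .5087,-.1466,.003,-1.388
```

```text
t 20.45 p [ 0.5091 -0.1457  0.0534] w 0.0496 F [ 0.06  0.19 -3.69]
[[ 0.187 -0.014  0.982]
 [-0.978  0.086  0.188]
 [-0.087 -0.996  0.003]]
[ 0.349  0.637 -0.182  2.138  0.067  0.406  0.328] tcp in rest [-0.0006 -0.0004  0.0489]
rest z [-0.001 -0.001  1.   ] yaw -1.3881110280314368 o [ 0.5096 -0.1462  0.0044]
n 1 dist [-0.0008 -0.0004 -0.0014] turn [-0.07 -0.   -0.02]
[[0.0003, 0.0014, -0.0009, -0.07, 0.0, -0.02]]
```

Steps of 1 mm down, feeling.

Request:
servo_tool --pt "0 0.001 0 0 0 0" --pt "0 0.001 0 0 0 0" --pt "0 0.001 0 0 0 0" --pt "0 0 0 0 0 0"

```text
t: 20.85
ee_pos: [0.5088, -0.1454, 0.0501]
tool_rot: [-0.524, 0.473, -0.427, 0.565]
wrist_force: [0.4, -0.2, -3.2]
width: 0.0495
```

Request:
servo_tool --pt "0 0.001 0 0 0 0" --pt "0 0 0 0 0 0"

```text
t: 21.05
ee_pos: [0.5089, -0.1454, 0.0491]
tool_rot: [-0.524, 0.473, -0.427, 0.565]
wrist_force: [0.6, -0.1, -4.0]
width: 0.0499
```

Request:
servo_tool --pt "0 0.001 0 0 0 0" --pt "0 0 0 0 0 0"

```text
t: 21.25
ee_pos: [0.5089, -0.1453, 0.049]
tool_rot: [-0.524, 0.473, -0.427, 0.565]
wrist_force: [-1.8, -0.1, 8.4]
width: 0.0497
```

Request:
servo_tool --pt "0 0 0 0 0 0" --pt "0 0 0 0 0 0" --pt "0 0 0 0 0 0" --pt "0 0 0 0 0 0" --pt "0 0 0 0 0 0" --jaw 0.8

```text
t: 21.75
ee_pos: [0.5089, -0.1453, 0.0481]
tool_rot: [-0.524, 0.473, -0.427, 0.565]
wrist_force: [-0.4, 0.1, -0.1]
width: 0.0742
```

```bash
python3 pic.py placed 0.51 -0.13 0.04; python3 g3.py
```

```text
scene x0,y0 199 153
top x0,y0 316 103
t 21.85 p [ 0.5088 -0.1453  0.0481] w 0.0742 F [ 0.44  0.18 -0.25]
[[ 0.187 -0.014  0.982]
 [-0.978  0.086  0.188]
 [-0.087 -0.996  0.003]]
[ 0.34701893  0.64622673 -0.18016416  2.14047006  0.06842175  0.39459784
  0.32646233]
t 21.85 p [ 0.5088 -0.1453  0.0481] w 0.0742 F [ 0.44  0.18 -0.25]
[[ 0.187 -0.014  0.982]
 [-0.978  0.086  0.188]
 [-0.087 -0.996  0.003]]
[ 0.347  0.646 -0.18   2.14   0.068  0.395  0.326] tcp in rest [-0.0006 -0.0004  0.0489]
rest z [-0.001 -0.001  1.   ] yaw -1.388157140880259 o [ 0.5093 -0.1457 -0.0008]
```

View pics/placed.png

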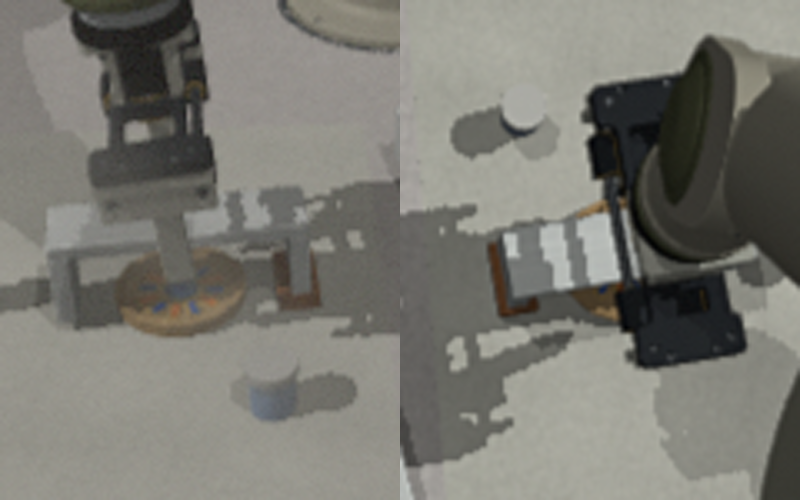

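Request:
servo_tool --pt "0 -0.005 0 0 0 0" --pt "0 -0.015 0 0 0 0" --pt "-0.003 -0.03 0 0 0 0" --pt "-0.003 -0.03 0 0 0 0" --pt "0 0 0 0 0 0"

```text
t: 22.35
ee_pos: [0.5106, -0.1467, 0.1319]
tool_rot: [-0.523, 0.472, -0.429, 0.566]
wrist_force: [0.3, 0.6, -0.3]
width: 0.0744
```

```bash
cat > g4.py <<'E'
from plan import *
import sys
s,_=st();print(np.round(s["qpos"],3))
o=np.array([.5093,-.1457,0]);Rz=Ro.from_euler("z",-1.388).as_matrix();R=axes([0,0,-1],Rz[:,1])
Rn=Ro.from_quat(s["tool_rot"]).as_matrix();print("grasp pt in rest",np.round(Rz.T@(np.array(s["ee_pos"])-.0188*Rn[:,1]-o),4))
p=r=None
for a in sys.argv[1:]:
    q=np.array([float(v) for v in a.split(",")]);p,r=go(Rz@q+o,R,p0=p,R0=r,v=.04)
E
python3 g4.py -.076,.015,.12 -.076,.015,.08; python3 - <<'E'
from fit import *
np.set_printoptions(suppress=True,precision=4)
for c in("scene","top"): manip.get_image(c)
M=masks("rest",[.51,-.14],.08)
for c in M: print(c,M[c].sum(),fit(REST,flat,{c:M[c]},[.509,-.146,-1.388]))
C=masks("coaster",[.511,-.149],.05)
for c in C: print(c,C[c].sum(),[m["location"] for m in manip.mark_of(c,"coaster")][:1])
E
```

```text
t 22.35 p [ 0.5106 -0.1467  0.1319] w 0.0744 F [ 0.26  0.64 -0.32]
[[ 0.188 -0.009  0.982]
 [-0.979  0.085  0.188]
 [-0.085 -0.996  0.008]]
[ 0.375  0.512 -0.212  2.089  0.039  0.575  0.344]
grasp pt in rest [0.0028 0.0009 0.1507]
n 2 dist [-0.0003  0.0785 -0.0119] turn [-0.42  0.36 -4.87]
[[-0.0379, 0.0093, 0.0072, -0.21, 0.18, -2.43], [-0.0383, 0.0076, 0.007, -0.21, 0.18, -2.43]]
n 1 dist [ 0.    0.   -0.04] turn [ 0.    0.   -0.01]
[[0.0, 0.04, 0.0, 0.0, 0.0, -0.01]]
scene 1516.0 (array([ 0.5087, -0.1464, -1.3736]), np.float64(0.06426465511322021))
top 945.0 (array([ 0.512 , -0.1435, -1.3831]), np.float64(0.4485960602760315))
scene 872.0 [[255.5, 239.9]]
top 246.0 [[380.3, 178.2]]
```

Request:
servo_tool --pt "-0.038 0.0095 0.007 -0.2 0.2 -2.45" --pt "-0.0385 0.0075 0.007 -0.2 0.2 -2.45" --pt "0 0 0 0 0 0" --pt "0 0 0 0 0 0" --pt "0 0 0 0 0 0" --pt "0 0 0 0 0 0" --jaw 0

```text
t: 23.35
ee_pos: [0.508, -0.0694, 0.1164]
tool_rot: [0.544, -0.455, 0.452, -0.542]
wrist_force: [0.1, 0.5, -0.6]
width: 0.0311
```

Request:
servo_tool --pt "0 0.025 0 0 0 0" --pt "0 0.012 0 0 0 0" --pt "0 0 0 0 0 0" --pt "0 0 0 0 0 0"

```text
t: 23.75
ee_pos: [0.5078, -0.0683, 0.0794]
tool_rot: [0.544, -0.455, 0.451, -0.542]
wrist_force: [0.6, -0.5, 0.5]
width: 0.0017
```

```bash
python3 g4.py -.076,.015,.078
```

```text
t 23.75 p [ 0.5078 -0.0683  0.0794] w 0.0017 F [ 0.58 -0.51  0.48]
[[ 0.18  -0.006  0.984]
 [-0.984  0.001  0.18 ]
 [-0.002 -1.    -0.006]]
[ 0.087  0.567 -0.091  2.191  0.124  0.394  0.077]
grasp pt in rest [-0.0764  0.0127  0.0982]
n 1 dist [ 0.0025  0.     -0.0014] turn [ 0.32 -0.11 -0.12]
[[0.0004, 0.0014, 0.0024, 0.32, -0.11, -0.12]]
```

Request:
servo_tool --pt "0 0.002 0.002 0.3 0 0" --pt "0 0.001 0 0 0 0" --pt "0 0.001 0 0 0 0" --pt "0 0 0 0 0 0"

```text
t: 24.15
ee_pos: [0.51, -0.0671, 0.0756]
tool_rot: [-0.543, 0.453, -0.452, 0.544]
wrist_force: [-0.7, -0.2, 0.1]
width: 0.0005
```

Request:
servo_tool --pt "0 0.0005 0 0 0 0" --pt "0 0.0005 0 0 0 0" --pt "0 0 0 0 0 0"

```text
t: 24.45
ee_pos: [0.5099, -0.0671, 0.0744]
tool_rot: [-0.543, 0.453, -0.452, 0.544]
wrist_force: [0.3, -0.4, 0.3]
width: 0.0004
```

Request:
servo_tool --pt "0 0.0005 0 0 0 0" --pt "0 0 0 0 0 0" --pt "0 0 0 0 0 0"

```text
t: 24.75
ee_pos: [0.51, -0.0671, 0.0743]
tool_rot: [-0.543, 0.453, -0.452, 0.544]
wrist_force: [-2.0, 1.0, 5.3]
width: 0.0005
```

Request:
servo_tool --pt "0 0.0003 0 0 0 0" --pt "0 0 0 0 0 0" --pt "0 0 0 0 0 0"

```text
t: 25.05
ee_pos: [0.5101, -0.0671, 0.0743]
tool_rot: [-0.543, 0.453, -0.452, 0.544]
wrist_force: [-1.3, 0.7, 9.6]
width: 0.0003
```

Request:
servo_tool --pt "0 -0.003 0 0 0 0" --pt "0 -0.007 0 0 0 0" --pt "0 0 -0.015 0 0 0" --pt "0 0 -0.015 0 0 0" --pt "0 0.007 0 0 0 0" --pt "0 0 0 0 0 0" --pt "0 0 0 0 0 0"

```text
t: 25.75
ee_pos: [0.4813, -0.0724, 0.0765]
tool_rot: [-0.543, 0.453, -0.452, 0.544]
wrist_force: [0.5, -0.5, 0.7]
width: 0.0005
```

```bash
python3 g4.py -.076,-.015,.0745
```

```text
t 25.75 p [ 0.4813 -0.0724  0.0765] w 0.0005 F [ 0.47 -0.48  0.67]
[[ 0.182  0.001  0.983]
 [-0.983  0.002  0.182]
 [-0.002 -1.     0.001]]
[ 0.096  0.553 -0.087  2.254  0.132  0.338  0.08 ]
grasp pt in rest [-0.0771 -0.0142  0.0953]
n 1 dist [-0.0006 -0.0013 -0.002 ] turn [-0.06 -0.01 -0.11]
[[0.0012, 0.002, -0.0008, -0.06, -0.01, -0.11]]
```

Request:
servo_tool --pt "0 0.001 0 0 0 0" --pt "0 0.001 0 0 0 0" --pt "0 0 0 0 0 0" --pt "0 0 0 0 0 0"

```text
t: 26.15
ee_pos: [0.4806, -0.0725, 0.0746]
tool_rot: [-0.543, 0.453, -0.452, 0.544]
wrist_force: [0.3, -0.3, 0.0]
width: 0.0003
```

Request:
servo_tool --pt "0 0.0005 0 0 0 0" --pt "0 0 0 0 0 0" --pt "0 0 0 0 0 0"

```text
t: 26.45
ee_pos: [0.4805, -0.0726, 0.0744]
tool_rot: [-0.543, 0.453, -0.452, 0.544]
wrist_force: [-0.6, -0.3, 4.3]
width: 0.0005
```

Request:
servo_tool --pt "0 0.0004 0 0 0 0" --pt "0 0 0 0 0 0" --pt "0 0 0 0 0 0"

```text
t: 26.75
ee_pos: [0.4805, -0.0726, 0.0743]
tool_rot: [-0.543, 0.453, -0.452, 0.544]
wrist_force: [-2.7, 1.3, 11.1]
width: 0.0002
```

Both corners read the same height (0.0743), so there is no rock. Withdrawing upward and away.

Request:
servo_tool --pt "0 -0.003 0 0 0 0" --pt "0 -0.01 0 0 0 0" --pt "0 -0.03 0 0 0 0" --pt "0 -0.04 0 0 0 0" --pt "0 -0.04 0 0 0 0" --pt "-0.04 -0.01 0 0 0 0" --pt "-0.04 0 0 0 0 0" --pt "-0.04 0 0 0 0 0" --pt "-0.04 0 0 0 0 0" --pt "-0.04 0 0 0 0 0" --pt "0 0 0 0 0 0" --pt "0 0 0 0 0 0"

```text
t: 27.95
ee_pos: [0.4438, 0.1243, 0.2075]
tool_rot: [-0.543, 0.452, -0.451, 0.545]
wrist_force: [-0.5, -0.1, -0.3]
width: 0.0007
```

```bash
python3 pic.py final 0.51 -0.13 0.04; python3 - <<'E'
from fit import *
np.set_printoptions(suppress=True,precision=4)
M=masks("rest",[.51,-.14],.08)
for c in M: print(c,fit(REST,flat,{c:M[c]},[.509,-.146,-1.388]))
print(manip.sense()["wrist_force"],manip.sense()["qd"])
E
```

```text
scene x0,y0 199 153
top x0,y0 316 103
t 28.05 p [0.4442 0.1227 0.2073] w 0.0003 F [-1.26  0.58 -0.48]
[[ 0.18   0.     0.984]
 [-0.984  0.001  0.18 ]
 [-0.001 -1.     0.   ]]
[-0.248272    0.3081402  -0.18294327  2.18989546  0.08945377  0.64955542
 -0.31288393]
scene (array([ 0.5087, -0.1456, -1.3731]), np.float64(0.07182657718658447))
top (array([ 0.5123, -0.144 , -1.3768]), np.float64(0.04227489233016968))
[0.3059 0.0539 0.3657] [ 0.0017  0.0007 -0.0018 -0.0004 -0.0002 -0.0008 -0.0011]
```

View pics/final.png

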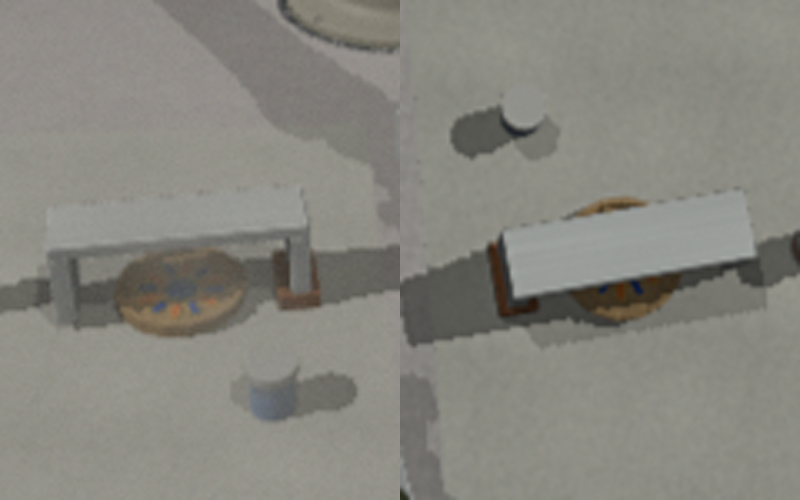

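The rest spans the coaster with its short leg on the riser at scene px ~(288,235), the long leg beyond the coaster, and the arm clear. Handing in.

```bash
python3 -c "
from plant import manip
print(manip.hand_in())"
```

```text
the job is handed in; nothing more can be done
None
```

The rest now stands across the wet coaster, short leg on the riser and long leg on the table, and the job is handed in at about 28 s. No verdict came back, so what follows rests on my own checks.

**What I did:**
- I took the rest farthest from the base and gripped it by its long leg. I lifted it, turned it 90° upright, set it on the free table and let go.
- I gripped it again from above, by the deck's sides, levelled it and lowered it over the coaster in 1 mm steps. Contact came at the expected height, at about 12 N net of the rest's weight. Then I released it.
- I pressed over the left foot and then the right, up to about 10–11 N each. That is a bit firmer than "a few newtons", but well below 60 N.

**What the last checks showed:**
- **No rocking:** the tool stopped at the same height (0.0743 m) over both feet.
- **Position:** the final camera fits put the middle of the rest at about (0.509–0.512, −0.145). That is within about 5 mm of the coaster's centre. Its length is within 0.02 rad of the riser's axis.
- **Level:** the images match a level model well. The two cameras differ by 3–4 mm, roughly the calibration error.
- **Coaster and pots:** neither the pictures nor the wrist force showed any contact. I did not re-measure the pots' or the coaster's position at the end.

**What went wrong:** backing out after the first standing dragged the rest's long end about 12 mm. It stayed upright, and I re-measured it before the second grasp.

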